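# Set and lock the dough sheeter's thickness

## Robot

A 6-joint arm with a two-finger parallel gripper is mounted at the origin on the work surface. World frame = base frame: x ahead of the robot, y to its left, z up, the work surface at z = 0. Lengths are in m, angles in rad, forces in N, time in s.
With the tool pointing down it reaches from about 0.3 to 0.775 m from the base axis. Payload 14.6 kg.
Tool frame: the origin (TCP) lies midway between the tips of the shut fingers; the grasp point (between the pads) lies 19 mm behind it (ctrl.grip_depth is the distance from the TCP to the grasp point, in m); z points along the fingers, x is the direction in which the jaws open and shut, and the axes are right-handed (so a half turn about z gives the same grasp; the last joint's range is limited). The gripper opens to 94 mm and grips with 3 to 60 N. Pads are 16 mm wide; open, the fingers measure 119 mm over their backs; the gripper's body (75 mm by 177 mm) begins 78 mm behind the grasp point.
Start: joints at [-1.335, 0.3, 1.521, -0, 1.321, -0.067], TCP at [0.164, -0.525, 0.205] pointing down, gripper open.
Joint ranges: [-3.03, 3.03], [-0.79, 2.21], [0.23, 2.52], [-1.04, 4.18], [0, 3.07], [-2.55, 2.55]. Speed limits (rad/s): [2.22, 2.22, 2.57, 3.14, 3.14, 3.14].

## Interface

Orientations are given as [roll, pitch, yaw] about the fixed x, y, z axes, in that order (R = Rz(yaw) Ry(pitch) Rx(roll)).
In Python, from station import ctrl gives the robot as it stands.
- The arm moves only by the tool play_rows, never from a script. Its argument "steps" is a list that holds one entry, the list of rows, each a list of 7 numbers: the shift along the tool's x, y, z in cm, then the turn, a rotation vector about the tool's x, y, z in rad, then the opening, from 0 (shut) to 1 (fully open). In form: [[[x, y, z, ax, ay, az, hand], ...]]. A call has 1 to 20 rows; each row is the pose to reach, as a shift and turn from the pose measured when the call began, along the tool's axes at that moment; what a row does not reach only later rows make up. A row lasts 1/12 s, in which the tool goes at most 41.7 mm and 7.16 degrees, less where a joint would pass 70% of its speed; a pose out of reach is approached as far as the arm can. A call with a gripper value outside its range is refused whole. The fingers move at their own pace and stop on an object; "force" is the grip in N (left out, the last holds). Time passes only in rows, so rows that repeat a pose let the fingers close. It gives the time, the measured TCP pose, the force and the opening at its end, in the units of the state.
- ctrl.get_obs(): the state, without advancing time (a new reading comes with each control period).
- ctrl.camera(name): name is "scene" or "top" or "wrist"; returns a dict with "frame" (480x640x3 uint8, blue, green, red), "fovy" (degrees; the focal length in pixels is half the picture's height over the tangent of half this angle, whatever the lens; pixels are square), "cx", "cy" (the principal point, pixels), "world_to_cam" (4x4, takes a point from world to camera coordinates). Camera axes: x right, y up, looking along -z (the intrinsics and any distortion apply to the point x, -y, -z); pixel columns grow to the right and rows downward; lengths in m; the calibration is good to about 2 mm. A picture is of the moment at which its call begins. There is no depth.
- ctrl.hand_in(): hands the job in, once; it reports no verdict.
The state is a dict: "time_s": time; "qpos": joint angles; "joint_vel": joint speeds; "tau": joint torques, N m; "ee_pos": TCP position; "eef_rot": TCP orientation; "force": force on the tool from outside, world axes, zero at the start; "moment": the same for the moment, N m; "grip_width": finger opening in m.
Only numpy, scipy, OpenCV 4.12 (cv2) and the standard library are available. Lean on these libraries where they do the work, as an engineer would, in place of code of your own. Each camera call takes 0.05 s, during which the arm holds its last target. There are 200 camera calls.

## Task

Set the dough sheeter's thickness: turn the knob clockwise until its pointer is in line with the clip on the dial. Then push the lock ring's peg clockwise until the ring has seated and is firmly tight (about 14 N at the peg; above 20 N the thread strips), with the knob still on its mark. Let go, and leave the things lying around the sheeter where they are.

Things in the scene. Friction and masses are not known exactly. Their poses are not given: they have to be found in the camera images.
- gauge: the sheeter's gear head, bolted down: white box 140 x 140 mm, top at 58 mm; rollers and end block (under 80 mm high) run 330 mm along its -y. Origin: on the vertical axis of the adjuster in its middle, at table height. On that axis from below: lock ring (63 to 74 mm above the table), fixed dial (68 mm across, top at 80 mm), knob. Its yaw is within 0.3 rad of the robot's
- knob_grip (a point): centre of the knob's black grip bar, on the adjuster's axis, 110.5 mm above the table; bar 14 mm thick, 40 mm long, upright flat sides from 90 to 129 mm above the table, foot 34 mm across. x points along the bar to the pointer end. The knob turns about the vertical with 0.08 N m of friction, stays where it is left and can turn past the clip both ways
- knob_pointer (a point): point 30 mm from the axis, straight ahead of the knob's pointer (small nose at the foot of one end of the bar, tip 26 mm from the axis), 84 mm above the table; a line on the bar's top lies at the same end. It starts 0.4 to 1.6 rad anticlockwise (from above) of the clip
- mark (a point): point 30 mm from the axis at the inner end of the small steel clip on the dial's rim (6 mm wide, 15 mm long, reaching out over the lock ring, standing to 86 mm above the table, fixed; where it sits on the dial varies). The knob is set when its pointer is in line with the clip
- ring: dark steel lock ring, 88 mm across, with an upright peg on an arm. Origin: on the adjuster's axis at table height; x points to the peg. Clockwise tightens. Loose, it drags with 0.4 N m (7 N at the peg) and stays where left. After 0.4 to 1.4 rad (hidden, varies) it seats; then the push at the peg grows 0.8 N per mm: tight at 11 N, stripped at 20 N (while moving; held still it reads 2 to 4 N less). Let go, it stays tight
- ring_peg (a point): middle of the lock ring's round upright peg, 12 mm across, 60 mm from the adjuster's axis, free from 74 to 112 mm above the table, this point at 95 mm. It starts on the left (+y) side of the gear head, and goes clockwise towards the far (+x) side
- jar_mid (a point): closed glass jar, 60 mm across, 85 mm high, beside the gear head; leave it alone. Point: on its axis, 40 mm above the table
- bowl: small steel bowl, 100 mm across, 45 mm high, beside the gear head; leave it alone. Origin: centre of its underside
- brush_grip (a point): wooden pastry brush lying on the table left of the gear head; leave it alone. Point: on its handle
- scraper: dough scraper (steel blade 110 x 75 mm, wooden grip 120 mm) lying beyond the sheeter; leave it alone. Origin: on its underside

How it is judged:
On the way, in this order (a step that is already met when the one before it is completed fails the run):
1. the knob's pointer is in line with the clip (horizontal distance between knob_pointer and mark below 0.004 m), for 0.3 s.
2. the lock ring is tight on its seat, with the pointer still in line with the clip (contact force between ring and gauge above 6 N and horizontal distance between knob_pointer and mark below 0.004 m), for 0.3 s.
At the end, for the whole second after the job is handed in: The knob's pointer is in line with the clip (within 4 mm at 30 mm from the axis), and the lock ring is at rest and still tight: it bears on its seat with more than 6 N (reached by a push of about 11 N at the peg) (all of step 2 and angular speed of ring below 0.05 rad/s); the robot touches nothing.
It fails at once if the lock ring is forced: it bears on its seat with more than 20.5 N (a push of about 20 N at the peg) (contact force between ring and gauge above 20.5 N).
It fails at once if a thing beside the sheeter is pushed more than 30 mm (distance of any of jar_mid, bowl, brush_grip, scraper from where it was at the start of the episode above 0.03 m).
It also fails if it takes over 58 s, if anything falls off the work surface, if the arm or the gripper's body presses on something with over 40 N, if the wrist force passes 120 N, or if a joint passes its speed limit or range.

## Working session

There is one attempt and no reset: what is moved stays moved. The work goes in short steps, Python scripts to look and compute and a tool call to move; the robot and the scene stay as the last step left them, time stands still between calls to the robot, and variables do not carry over. Pictures are saved under pics/ and viewed, about 8 in all and at most 12, crops included, and the job is handed in when it is done.

Besides the shell and the picture viewer there is one more tool, called after "Request:" as name(argument=value, ...), one argument or row to a line, values as JSON. play_rows: Moves the arm, as the interface text tells. Its arguments: {"type":"object","properties":{"steps":{"type":"array"},"force":{"type":"number"}},"required":["steps"]}

```bash
ls; mkdir -p pics; cat > h.py <<'E'
import numpy as np, cv2
from station import ctrl
from scipy.spatial.transform import Rotation as R
def ray(c,u,v):
    f=240/np.tan(np.radians(c['fovy'])/2)
    d=np.array([(u-c['cx'])/f,-(v-c['cy'])/f,-1.])
    T=np.linalg.inv(np.array(c['world_to_cam']))
    return T[:3,3],T[:3,:3]@d
def onz(c,u,v,z):
    o,d=ray(c,u,v); return o+d*(z-o[2])/d[2]
def proj(c,p):
    f=240/np.tan(np.radians(c['fovy'])/2)
    q=(np.array(c['world_to_cam'])@np.r_[p,1])[:3]
    return np.array([c['cx']+f*q[0]/-q[2], c['cy']-f*q[1]/-q[2]])
def tool(p,yaw=None):
    "world target -> shift in tool axes cm"
    o=ctrl.get_obs(); M=R.from_euler('xyz',o['eef_rot']).as_matrix()
    return M.T@(np.array(p)-o['ee_pos'])*100
E
python3 - <<'E'
from h import *
o=ctrl.get_obs();print(o)
for n in('scene','top'):
    c=ctrl.camera(n);cv2.imwrite(f'pics/{n}0.png',c['frame']);print(n,{k:v for k,v in c.items() if k!='frame'})
    import pickle;pickle.dump(c,open(f'{n}0.pkl','wb'))
E
```

```text
pics
{'time_s': 0.0, 'qpos': array([-1.33457440e+00,  3.00454300e-01,  1.52157967e+00,  2.32993754e-05,
        1.32070447e+00, -6.65545258e-02]), 'joint_vel': array([-1.73998884e-04,  1.49008484e-04, -1.94737242e-03,  4.43037593e-04,
       -9.07349698e-04,  9.68633214e-05]), 'tau': array([-5.28860164e-04, -5.31805301e+01, -3.52739847e+01,  7.08260620e-02,
        2.43462611e-02, -1.16759529e-04]), 'ee_pos': array([ 0.16395954, -0.52471699,  0.20489614]), 'eef_rot': array([-3.14149393e+00,  1.14175060e-03, -1.26802559e+00]), 'force': array([-0.02687257,  0.28815657, -0.80518363]), 'moment': array([ 0.02955663, -0.02937302, -0.03986418]), 'grip_width': 0.09352938707799467}
scene {'fovy': 48.973932124114455, 'cx': 322.8721498122869, 'cy': 237.97701620866275, 'world_to_cam': array([[-0.84973075,  0.5270132 ,  0.01465376,  0.45775809],
       [-0.40755207, -0.6742419 ,  0.61587269,  0.27099849],
       [ 0.33445322,  0.51735379,  0.7877094 , -1.14290698],
       [ 0.        ,  0.        ,  0.        ,  1.        ]])}
top {'fovy': 51.05616275094778, 'cx': 322.0821174034584, 'cy': 242.44598887290098, 'world_to_cam': array([[-0.02587751, -0.99963454,  0.00781922,  0.13223453],
       [ 0.98993958, -0.02453655,  0.13934697, -0.62559549],
       [-0.13910419,  0.01134651,  0.99021275, -0.86411155],
       [ 0.        ,  0.        ,  0.        ,  1.        ]])}
```

View pics/top0.png

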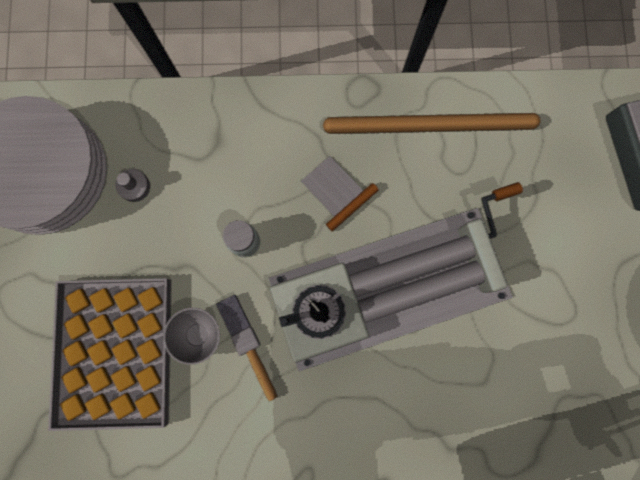

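View pics/scene0.png

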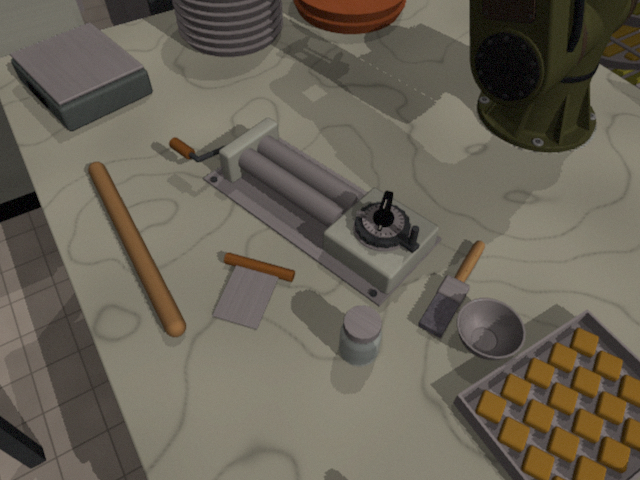

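Top view: the dial is at about (319,310), the peg arm at (287,321), the jar at (240,237), the bowl at (192,335) and the brush at (250,345). Next I'll enlarge both views.

```bash
python3 - <<'E'
from h import *
import pickle
t=pickle.load(open('top0.pkl','rb'));s=pickle.load(open('scene0.pkl','rb'))
a=cv2.resize(t['frame'][270:350,275:365],None,fx=6,fy=6,interpolation=cv2.INTER_CUBIC)
b=cv2.resize(s['frame'][180:260,335:435],None,fx=6,fy=6,interpolation=cv2.INTER_CUBIC)[:, :]
h=np.zeros((480,800,3),np.uint8);h[:,:400]=cv2.resize(a,(400,356))[:0].shape[0] if 0 else 0
a=cv2.resize(a,(400,356));b=cv2.resize(b,(400,320))
h[:356,:400]=a;h[:320,400:]=b
cv2.imwrite('pics/c1.png',h)
print(onz(t,319,310,.080),onz(t,287,321,.1), onz(t,240,237,.085),onz(t,192,335,.045))
print(onz(s,383,223,.08))
E
```

```text
[0.50780838 0.12500333 0.08      ] [0.4910228  0.17841317 0.1       ] [0.63585502 0.25790073 0.085     ] [0.47034864 0.3485964  0.045     ]
[0.5089142  0.13191695 0.08      ]
```

View pics/c1.png

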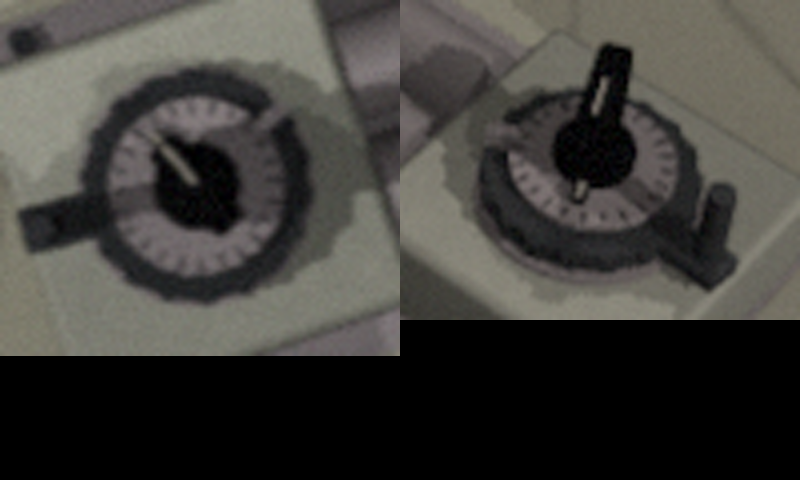

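```bash
python3 - <<'E'
from h import *
import pickle
t=pickle.load(open('top0.pkl','rb'));s=pickle.load(open('scene0.pkl','rb'))
P=lambda x,y:(275+x/4.444,270+y/4.45)
S=lambda x,y:(335+(x-400)/4.0,180+y/4.0)
def an(v):return np.degrees(np.arctan2(v[1],v[0]))
c=onz(t,*P(197,184),.074);print('c top',c)
c2=onz(s,*S(588,163),.074);print('c scene',c2, 'ring',onz(s,*S(588,175),.0685))
for c_,f,n in((c,lambda x,y,z:onz(t,*P(x,y),z),'t'),):
    for nm,x,y,z in(('clip',275,117,.086),('ptr',150,128,.086),('lineA',150,130,.129),('lineB',195,180,.129),('peg',45,225,.112)):
        q=f(x,y,z);print(nm,q,an(q-c_),np.linalg.norm((q-c_)[:2]))
for nm,x,y,z in(('clip',495,133,.086),('ptr',578,196,.084),('peg',721,190,.112),('lineA',597,112,.129),('lineB',604,75,.129)):
    q=onz(s,*S(x,y),z);print('s',nm,q,an(q-c2),np.linalg.norm((q-c2)[:2]))
print(np.linalg.inv(t['world_to_cam'])[:3,3])
# move plan: over knob
p=[c[0],c[1],.25];print(tool(p),ctrl.get_obs()['ee_pos'])
E
```

```text
c top [0.50554514 0.12448573 0.074     ]
c scene [0.50406894 0.12351805 0.074     ] ring [0.50460685 0.12523346 0.0685    ]
clip [0.53000473 0.09414731 0.086     ] -51.12337010625167 0.03897039191500683
ptr [0.52706397 0.14188174 0.086     ] 38.952375036865924 0.027670941503002828
lineA [0.52511276 0.14113189 0.129     ] 40.387775622084874 0.02569019890833911
lineB [0.50679909 0.12530755 0.129     ] 33.24009099866941 0.0014992523202492056
peg [0.49197226 0.18071746 0.112     ] 103.57014789221026 0.057846607113626304
s clip [0.5338326  0.09896705 0.086     ] -39.51802262644175 0.03858274019954183
s ptr [0.52313682 0.1415086  0.084     ] 43.334804517067454 0.026215344243452805
s peg [0.49076893 0.18413307 0.112     ] 102.37558954733345 0.06205699001108405
s lineA [0.51826292 0.13934431 0.129     ] 48.1122527575045 0.02125887309234156
s lineB [0.50487457 0.12542733 0.129     ] 67.1223234070225 0.0020722922260877847
[0.5025221  0.1266409  0.94179514]
[-51.78906908 -51.96527461  -4.44753343] [ 0.16392542 -0.52473838  0.20492438]
```

Request:
play_rows(
  steps=[
    [[-10, -10, -6.5, 0, 0, -0.4, 1], [-20, -20, -6.5, 0, 0, -0.8, 1], [-51.8, -52, -6.5, 0, 0, -2, 1], [-51.8, -52, -6.5, 0, 0, -2, 1], [-51.8, -52, -6.5, 0, 0, -2, 1], [-51.8, -52, -6.5, 0, 0, -2, 1], [-51.8, -52, -6.5, 0, 0, -2, 1], [-51.8, -52, -6.5, 0, 0, -2, 1], [-51.8, -52, -6.5, 0, 0, -2, 1], [-51.8, -52, -6.5, 0, 0, -2, 1], [-51.8, -52, -6.5, 0, 0, -2, 1], [-51.8, -52, -6.5, 0, 0, -2, 1], [-51.8, -52, -6.5, 0, 0, -2, 1], [-51.8, -52, -6.5, 0, 0, -2, 1], [-51.8, -52, -6.5, 0, 0, -2, 1], [-51.8, -52, -6.5, 0, 0, -2, 1], [-51.8, -52, -6.5, 0, 0, -2, 1], [-51.8, -52, -6.5, 0, 0, -2, 1], [-51.8, -52, -6.5, 0, 0, -2, 1], [-51.8, -52, -6.5, 0, 0, -2, 1]],
  ],
)

```text
time_s: 1.77
ee_pos: [0.5058, 0.1257, 0.2697]
eef_rot: [-3.14, 0.001, 0.734]
force: [0.4, 0.4, -0.4]
grip_width: 0.0941
```

```bash
python3 - <<'E'
from h import *
import pickle
c=ctrl.camera('wrist');pickle.dump(c,open('w1.pkl','wb'))
print(c['fovy'],np.linalg.inv(c['world_to_cam']).round(3))
for z in(.08,):print(proj(c,[.505,.1245,z]))
print(ctrl.get_obs()['qpos'])
cv2.imwrite('pics/w1.png',c['frame'])
E
```

```text
64.8514147471071 [[ 0.743 -0.652 -0.154  0.461]
 [ 0.67   0.722  0.173  0.176]
 [-0.002 -0.232  0.973  0.449]
 [ 0.     0.     0.     1.   ]]
[315.30730205 219.87877279]
[ 1.71070707e-01  1.92164326e-01  1.50521032e+00  8.45076362e-04
  1.44558738e+00 -5.61996561e-01]
```

View pics/w1.png

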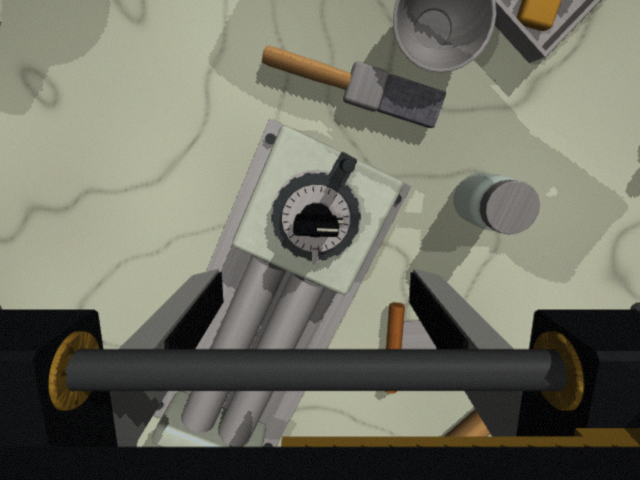

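The wrist view shows the ring centre near (316,216), the pointer line near (328,231), the clip near (316,256) and the peg near (345,165). I'll enlarge it.

```bash
python3 - <<'E'
from h import *
import pickle
c=pickle.load(open('w1.pkl','rb'))
cv2.imwrite('pics/w1c.png',cv2.resize(c['frame'][145:275,260:380],None,fx=4.5,fy=4.5,interpolation=cv2.INTER_CUBIC))
E
```

```text
(no output)
```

View pics/w1c.png

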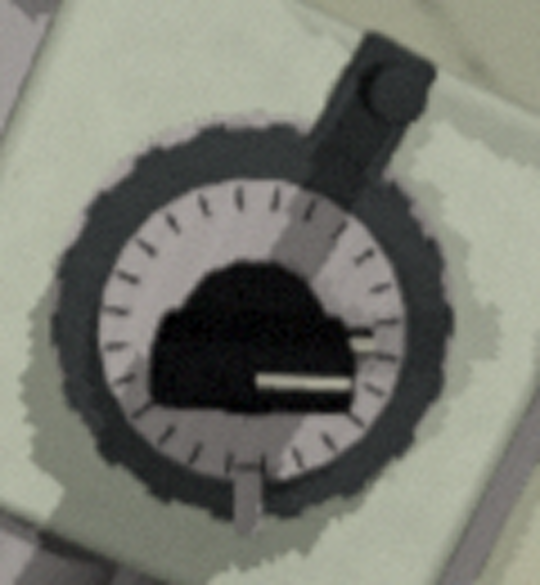

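```bash
python3 - <<'E'
from h import *
import pickle
c=pickle.load(open('w1.pkl','rb'))
W=lambda x,y,z:onz(c,260+x/4.5-.4,145+y/4.5-.4,z)
an=lambda v:np.degrees(np.arctan2(v[1],v[0]))
C=W(252,330,.08);print('C',C,'radius',np.linalg.norm(W(98,330,.08)-W(407,330,.08))/2,np.linalg.norm(W(252,178,.08)-W(252,482,.08))/2)
for n,x,y,z in(('clipout',246,533,.085),('clipin',246,470,.086),('ptr',372,343,.084),('lA',255,381,.129),('lB',352,384,.129),('barmid',253,384,.129),('peg',395,92,.112)):
    q=W(x,y,z);print(n,q.round(4),an(q-C),np.linalg.norm((q-C)[:2]))
print('line',an(W(352,384,.129)-W(255,381,.129)))
E
```

```text
C [0.50390463 0.12614877 0.08      ] radius 0.03403550157559426 0.03396790499497621
clipout [0.5331 0.0917 0.085 ] -49.64925746054912 0.04515350820598829
clipin [0.5232 0.1028 0.086 ] -50.439899121583096 0.030333702878755555
ptr [0.5248 0.1421 0.084 ] 37.3378120346109 0.026290305105456574
lA [0.5053 0.1257 0.129 ] -18.618684780166387 0.0014216784535495434
lB [0.5195 0.1378 0.129 ] 36.671516793792414 0.01945284055320219
barmid [0.5054 0.125  0.129 ] -38.28527056693876 0.0018556228534417501
peg [0.4894 0.184  0.112 ] 104.117190507956 0.05964813207301216
line 40.25850217510826
```

Request:
play_rows(
  steps=[
    [[-0.1, -0.1, 5, 0, 0, -1.51, 0.6], [-0.1, -0.1, 5, 0, 0, -1.51, 0.6], [-0.1, -0.1, 5, 0, 0, -1.51, 0.6], [-0.1, -0.1, 5, 0, 0, -1.51, 0.6], [-0.1, -0.1, 5, 0, 0, -1.51, 0.6], [-0.1, -0.1, 5, 0, 0, -1.51, 0.6], [-0.1, -0.1, 5, 0, 0, -1.51, 0.6], [-0.1, -0.1, 5, 0, 0, -1.51, 0.6], [-0.1, -0.1, 5, 0, 0, -1.51, 0.6], [-0.1, -0.1, 5, 0, 0, -1.51, 0.6], [-0.1, -0.1, 5, 0, 0, -1.51, 0.6], [-0.1, -0.1, 8, 0, 0, -1.51, 0.6], [-0.1, -0.1, 11, 0, 0, -1.51, 0.6], [-0.1, -0.1, 14, 0, 0, -1.51, 0.6], [-0.1, -0.1, 16, 0, 0, -1.51, 0.6], [-0.1, -0.1, 17, 0, 0, -1.51, 0.6], [-0.1, -0.1, 17.5, 0, 0, -1.51, 0.6], [-0.1, -0.1, 17.5, 0, 0, -1.51, 0.6]],
  ],
)

```text
time_s: 3.32
ee_pos: [0.5038, 0.1242, 0.0949]
eef_rot: [-3.14, -0.002, 2.242]
force: [-1.0, 0.0, -0.1]
grip_width: 0.0565
```

Request:
play_rows(
  steps=[
    [[0, 0, 0, 0, 0, 0, 0], [0, 0, 0, 0, 0, 0, 0], [0, 0, 0, 0, 0, 0, 0], [0, 0, 0, 0, 0, 0, 0], [0, 0, 0, 0, 0, 0, 0], [0, 0, 0, 0, 0, 0, 0], [0, 0, 0, 0, 0, 0, 0], [0, 0, 0, 0, 0, 0, 0]],
  ],
  force=25,
)

```text
time_s: 3.98
ee_pos: [0.5037, 0.1245, 0.0951]
eef_rot: [-3.141, -0.002, 2.242]
force: [-3.0, 2.7, 3.6]
grip_width: 0.0141
```

Request:
play_rows(
  steps=[
    [[0, 0, 0, 0, 0, 0.1, 0], [0, 0, 0, 0, 0, 0.2, 0], [0, 0, 0, 0, 0, 0.3, 0], [0, 0, 0, 0, 0, 0.4, 0], [0, 0, 0, 0, 0, 0.5, 0], [0, 0, 0, 0, 0, 0.6, 0], [0, 0, 0, 0, 0, 0.7, 0], [0, 0, 0, 0, 0, 0.8, 0], [0, 0, 0, 0, 0, 0.9, 0], [0, 0, 0, 0, 0, 1.0, 0], [0, 0, 0, 0, 0, 1.1, 0], [0, 0, 0, 0, 0, 1.2, 0], [0, 0, 0, 0, 0, 1.3, 0], [0, 0, 0, 0, 0, 1.4, 0], [0, 0, 0, 0, 0, 1.5, 0], [0, 0, 0, 0, 0, 1.54, 0], [0, 0, 0, 0, 0, 1.54, 0], [0, 0, 0, 0, 0, 1.54, 0], [0, 0, 0, 0, 0, 1.54, 0], [0, 0, 0, 0, 0, 1.54, 0]],
  ],
)

```text
time_s: 5.65
ee_pos: [0.5041, 0.127, 0.0951]
eef_rot: [-3.137, -0.003, 0.702]
force: [2.6, 21.6, -4.6]
grip_width: 0.0139
```

Request:
play_rows(
  steps=[
    [[0, 0, 0, 0, 0, 0, 0.5], [0, 0, 0, 0, 0, 0, 0.5], [0, 0, 0, 0, 0, 0, 0.5], [0, 0, 0, 0, 0, 0, 0.5], [0, 0, 0, 0, 0, 0, 0.5], [0, 0, 0, 0, 0, 0, 0.5], [0, 0, -2, 0, 0, 0, 0.5], [0, 0, -5, 0, 0, 0, 0.5], [0, 0, -9, 0, 0, 0, 0.5], [0, 0, -13, 0, 0, 0, 0.5], [0, 0, -16, 0, 0, 0, 0.5], [0, 0, -16, 0, 0, 0, 0.5], [0, 0, -16, 0, 0, 0, 0.5]],
  ],
)

```text
time_s: 6.73
ee_pos: [0.5045, 0.1261, 0.2563]
eef_rot: [-3.139, -0.005, 0.702]
force: [0.8, 0.4, -1.4]
grip_width: 0.0469
```

```bash
python3 - <<'E'
from h import *
import pickle
c=ctrl.camera('wrist');pickle.dump(c,open('w2.pkl','wb'))
o=ctrl.get_obs();print(o['ee_pos'],o['eef_rot'],o['force'])
u,v=proj(c,[.5045,.126,.08]).astype(int);print(u,v)
x0,y0=u-60,v-70;print(x0,y0)
cv2.imwrite('pics/w2c.png',cv2.resize(c['frame'][y0:y0+130,x0:x0+120],None,fx=4.5,fy=4.5,interpolation=cv2.INTER_CUBIC))
E
```

```text
[0.50401715 0.12603719 0.25466469] [-3.13738139e+00 -2.87475115e-03  7.02206953e-01] [-0.65180213  0.09791673 -0.04281278]
315 222
255 152
```

View pics/w2c.png

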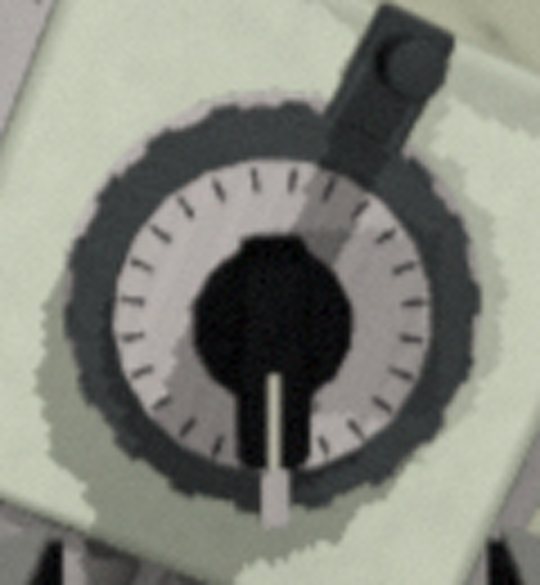

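The pointer line at x≈274 in the crop runs straight into the clip at x≈275. Now I'll check this numerically and get the peg position.

```bash
python3 - <<'E'
from h import *
import pickle
c=pickle.load(open('w2.pkl','rb'))
W=lambda x,y,z:onz(c,255+x/4.5-.4,152+y/4.5-.4,z)
an=lambda v:np.degrees(np.arctan2(v[1],v[0]))
C=W(271.5,316,.08);print('C',C)
for n,x,y,z in(('clipout',275,525,.085),('clipin',275,475,.086),('lB',274,467,.129),('peg',415,66,.112),('pegarm',0,0,.08)):
    q=W(x,y,z);print(n,q.round(4),an(q-C),np.linalg.norm((q-C)[:2]))
print('line',an(W(274,465,.129)-W(273.5,375,.129)))
A=np.array([.5045,.126])
for r,ph in((60,104),):
    pass
print(ctrl.get_obs()['qpos'])
E
```

```text
C [0.5038339  0.12597076 0.08      ]
clipout [0.5334 0.0921 0.085 ] -48.875723860003895 0.04496675863840089
clipin [0.526  0.1009 0.086 ] -48.56525892412108 0.0334562808802901
lB [0.5167 0.1112 0.129 ] -48.761704993096345 0.019590578124809774
peg [0.4898 0.1842 0.112 ] 103.58938173753837 0.059916451756313
pegarm [0.4193 0.1403 0.08  ] 170.37951627742123 0.08572916821126243
line -49.4996108934166
[ 0.17187767  0.19657615  1.53482143  0.0051535   1.40984744 -0.53116032]
```

```bash
cat >> h.py <<'E'
A=np.array([.504,.126])
def pose(phi,gap,z=.083,r=.060):
    a=np.radians(phi);e=np.array([np.cos(a),np.sin(a)]);t=np.array([np.sin(a),-np.cos(a)])
    return np.r_[A+r*e-(.014+gap)*t,z],R.from_euler('xyz',[np.pi,0,a])
def rows(lst):
    o=ctrl.get_obs();M=R.from_euler('xyz',o['eef_rot'])
    for p,q in lst:
        d=M.inv().apply(p-o['ee_pos'])*100; w=(M.inv()*q).as_rotvec()
        print([round(float(x),2) for x in d]+[round(float(x),3) for x in w])
E
python3 - <<'E'
from h import *
rows([pose(104,.01,.2),pose(104,.01)])
E
```

```text
[0.48, -6.42, 5.49, -0.002, -0.005, -1.113]
[0.45, -6.37, 17.19, -0.002, -0.005, -1.113]
```

Request:
play_rows(
  steps=[
    [[0.5, -3, 0, 0, 0, -0.3, 0], [0.5, -6.4, 0, 0, 0, -0.5, 0], [0.5, -6.4, 2, 0, 0, -1.11, 0], [0.5, -6.4, 4, 0, 0, -1.11, 0], [0.5, -6.4, 5, 0, 0, -1.11, 0], [0.5, -6.4, 5, 0, 0, -1.11, 0], [0.5, -6.4, 5, 0, 0, -1.11, 0], [0.5, -6.4, 5, 0, 0, -1.11, 0], [0.5, -6.4, 5, 0, 0, -1.11, 0], [0.5, -6.4, 8, 0, 0, -1.11, 0], [0.5, -6.4, 11, 0, 0, -1.11, 0], [0.5, -6.4, 14, 0, 0, -1.11, 0], [0.5, -6.4, 16, 0, 0, -1.11, 0], [0.5, -6.4, 17.2, 0, 0, -1.11, 0], [0.5, -6.4, 17.2, 0, 0, -1.11, 0], [0.5, -6.4, 17.2, 0, 0, -1.11, 0]],
  ],
)

```text
time_s: 8.12
ee_pos: [0.4656, 0.1787, 0.0819]
eef_rot: [-3.139, -0.005, 1.812]
force: [0.6, -0.5, 1.1]
grip_width: 0.0005
```

```bash
python3 - <<'E'
from h import *
o=ctrl.get_obs();print(o['time_s'],o['ee_pos'],o['eef_rot'],o['force'],o['moment'],o['grip_width'])
rows([pose(104,.004),pose(104,0)]+[pose(104-2*k,0) for k in range(1,10)])
E
```

```text
8.1167 [0.46559618 0.17871038 0.08187467] [-3.13944017 -0.00488839  1.81211367] [ 0.60989406 -0.54981365  1.09629018] [ 0.05784092 -0.11758852 -0.01597969] 0.0004747198051047432
[-0.04, 0.65, -0.11, -0.002, -0.005, -0.003]
[-0.04, 1.05, -0.11, -0.002, -0.005, -0.003]
[0.01, 1.26, -0.12, -0.002, -0.005, 0.032]
[0.04, 1.47, -0.12, -0.002, -0.005, 0.067]
[0.08, 1.69, -0.12, -0.002, -0.005, 0.102]
[0.1, 1.9, -0.12, -0.002, -0.005, 0.137]
[0.12, 2.11, -0.12, -0.003, -0.005, 0.172]
[0.12, 2.33, -0.12, -0.003, -0.005, 0.206]
[0.13, 2.54, -0.12, -0.003, -0.005, 0.241]
[0.12, 2.76, -0.12, -0.003, -0.005, 0.276]
[0.1, 2.97, -0.12, -0.003, -0.005, 0.311]
```

Request:
play_rows(
  steps=[
    [[0, 0.4, -0.1, 0, 0, 0, 0], [0, 0.7, -0.1, 0, 0, 0, 0], [0, 1.05, -0.1, 0, 0, 0, 0], [0, 1.26, -0.1, 0, 0, 0.03, 0], [0.04, 1.47, -0.1, 0, 0, 0.07, 0], [0.08, 1.69, -0.1, 0, 0, 0.1, 0], [0.1, 1.9, -0.1, 0, 0, 0.14, 0], [0.12, 2.11, -0.1, 0, 0, 0.17, 0], [0.12, 2.33, -0.1, 0, 0, 0.21, 0], [0.13, 2.54, -0.1, 0, 0, 0.24, 0], [0.12, 2.76, -0.1, 0, 0, 0.28, 0], [0.1, 2.97, -0.1, 0, 0, 0.31, 0]],
  ],
)

```text
time_s: 9.12
ee_pos: [0.494, 0.1872, 0.0833]
eef_rot: [-3.137, -0.004, 1.5]
force: [-7.1, 1.8, 4.4]
grip_width: 0.0003
```

```bash
cat >> h.py <<'E'
def st():
    o=ctrl.get_obs();y=o['eef_rot'][2];e=np.array([np.cos(y),np.sin(y)]);t=np.array([np.sin(y),-np.cos(y)])
    d=o['ee_pos'][:2]-A
    phi=np.degrees(np.arctan2(d[1],d[0])-np.arcsin(.014/np.hypot(*d)))
    print('t',o['time_s'],'yaw',np.degrees(y).round(2),'phi_est',phi.round(2),'tcp r,t',(d@e).round(4),(d@t).round(4),'z',o['ee_pos'][2].round(4),'F rad,tan,z',(o['force'][:2]@e).round(2),(o['force'][:2]@t).round(2),o['force'][2].round(2))
E
python3 - <<'E'
from h import *
st()
rows([pose(86-2*k,0) for k in range(0,8)])
E
```

```text
t 9.1167 yaw 85.96 phi_est 86.25 tcp r,t 0.0603 -0.0143 z 0.0833 F rad,tan,z 1.32 -7.21 4.45
[-0.03, 0.03, 0.03, -0.005, -0.004, -0.001]
[0.01, 0.24, 0.03, -0.005, -0.004, 0.034]
[0.05, 0.45, 0.03, -0.005, -0.004, 0.069]
[0.08, 0.66, 0.03, -0.005, -0.004, 0.104]
[0.1, 0.88, 0.03, -0.005, -0.004, 0.139]
[0.12, 1.09, 0.03, -0.005, -0.004, 0.174]
[0.13, 1.3, 0.03, -0.005, -0.004, 0.209]
[0.13, 1.52, 0.03, -0.005, -0.004, 0.244]
```

Request:
play_rows(
  steps=[
    [[0.01, 0.24, 0, 0, 0, 0.035, 0], [0.05, 0.45, 0, 0, 0, 0.07, 0], [0.08, 0.66, 0, 0, 0, 0.105, 0], [0.1, 0.88, 0, 0, 0, 0.14, 0]],
  ],
)

```text
time_s: 9.45
ee_pos: [0.5023, 0.1882, 0.0835]
eef_rot: [-3.135, -0.004, 1.359]
force: [-5.9, 4.0, 0.1]
grip_width: 0.0007
```

```bash
python3 -c "
from h import *
st()
rows([pose(78-2*k,0) for k in range(0,5)])"
```

```text
t 9.45 yaw 77.84 phi_est 78.52 tcp r,t 0.0604 -0.0147 z 0.0835 F rad,tan,z 2.69 -6.63 0.11
[-0.05, 0.05, 0.05, -0.007, -0.004, -0.003]
[0.0, 0.27, 0.05, -0.007, -0.004, 0.032]
[0.04, 0.48, 0.05, -0.007, -0.004, 0.067]
[0.07, 0.69, 0.04, -0.007, -0.004, 0.102]
[0.09, 0.9, 0.04, -0.007, -0.004, 0.137]
```

Still loose, so I'll continue.

Request:
play_rows(
  steps=[
    [[0, 0.27, 0, 0, 0, 0.032, 0], [0.04, 0.48, 0, 0, 0, 0.067, 0], [0.07, 0.69, 0, 0, 0, 0.102, 0], [0.09, 0.9, 0, 0, 0, 0.137, 0]],
  ],
)

```text
time_s: 9.78
ee_pos: [0.5109, 0.1879, 0.0835]
eef_rot: [-3.132, -0.003, 1.22]
force: [-5.6, 6.3, -1.1]
grip_width: 0.0006
```

```bash
python3 -c "
from h import *
st()
rows([pose(70-2*k,0) for k in range(0,5)])"
```

```text
t 9.7833 yaw 69.91 phi_est 70.64 tcp r,t 0.0605 -0.0148 z 0.0835 F rad,tan,z 4.02 -7.45 -1.09
[-0.05, 0.07, 0.05, -0.009, -0.003, -0.002]
[-0.01, 0.28, 0.05, -0.009, -0.003, 0.033]
[0.03, 0.49, 0.05, -0.009, -0.003, 0.068]
[0.06, 0.7, 0.05, -0.009, -0.003, 0.103]
[0.09, 0.92, 0.04, -0.009, -0.003, 0.138]
```

Request:
play_rows(
  steps=[
    [[-0.01, 0.28, 0, -0.009, 0, 0.033, 0], [0.03, 0.49, 0, -0.009, 0, 0.068, 0], [0.06, 0.7, 0, -0.009, 0, 0.103, 0], [0.09, 0.92, 0, -0.009, 0, 0.138, 0]],
  ],
)

```text
time_s: 10.12
ee_pos: [0.5194, 0.1865, 0.0835]
eef_rot: [-3.139, -0.003, 1.081]
force: [-5.4, 6.4, -1.1]
grip_width: 0.0004
```

```bash
python3 -c "
from h import *
st()
rows([pose(62-2*k,0) for k in range(0,5)])"
```

```text
t 10.1167 yaw 61.92 phi_est 62.74 tcp r,t 0.0607 -0.0149 z 0.0835 F rad,tan,z 3.12 -7.78 -1.06
[-0.07, 0.08, 0.05, -0.002, -0.003, -0.001]
[-0.02, 0.29, 0.05, -0.002, -0.003, 0.034]
[0.02, 0.5, 0.05, -0.002, -0.003, 0.068]
[0.05, 0.71, 0.05, -0.003, -0.003, 0.103]
[0.07, 0.93, 0.05, -0.003, -0.003, 0.138]
```

Request:
play_rows(
  steps=[
    [[-0.02, 0.29, 0, -0.003, 0, 0.034, 0], [0.02, 0.5, 0, -0.003, 0, 0.068, 0], [0.05, 0.71, 0, -0.003, 0, 0.103, 0], [0.07, 0.93, 0, -0.003, 0, 0.138, 0]],
  ],
)

```text
time_s: 10.45
ee_pos: [0.5277, 0.1838, 0.0836]
eef_rot: [-3.14, -0.004, 0.941]
force: [-2.6, 8.8, -1.3]
grip_width: 0.0006
```

```bash
python3 -c "
from h import *
st()
rows([pose(54-2*k,0) for k in range(0,5)])"
```

```text
t 10.45 yaw 53.93 phi_est 54.75 tcp r,t 0.0607 -0.0149 z 0.0836 F rad,tan,z 5.59 -7.29 -1.34
[-0.07, 0.08, 0.06, -0.001, -0.004, -0.001]
[-0.03, 0.29, 0.06, -0.001, -0.004, 0.034]
[0.01, 0.5, 0.06, -0.002, -0.004, 0.069]
[0.04, 0.71, 0.06, -0.002, -0.004, 0.104]
[0.06, 0.93, 0.06, -0.002, -0.004, 0.138]
```

Request:
play_rows(
  steps=[
    [[-0.0, 0.29, 0, 0, 0, 0.034, 0], [0.03, 0.5, 0, 0, 0, 0.069, 0], [0.06, 0.71, 0, 0, 0, 0.104, 0], [0.09, 0.93, 0, 0, 0, 0.138, 0]],
  ],
)

```text
time_s: 10.78
ee_pos: [0.5356, 0.1802, 0.0836]
eef_rot: [-3.138, -0.004, 0.802]
force: [-2.3, 7.9, -2.7]
grip_width: 0.0004
```

```bash
python3 -c "
from h import *
st()
rows([pose(46-2*k,0) for k in range(0,5)])"
```

```text
t 10.7833 yaw 45.95 phi_est 46.84 tcp r,t 0.0609 -0.015 z 0.0836 F rad,tan,z 4.1 -7.14 -2.72
[-0.09, 0.09, 0.06, -0.004, -0.004, -0.001]
[-0.05, 0.3, 0.06, -0.004, -0.004, 0.034]
[-0.01, 0.51, 0.06, -0.004, -0.004, 0.069]
[0.02, 0.72, 0.06, -0.004, -0.004, 0.104]
[0.04, 0.94, 0.06, -0.004, -0.004, 0.139]
```

Request:
play_rows(
  steps=[
    [[-0.02, 0.3, 0, 0, 0, 0.034, 0], [0.02, 0.51, 0, 0, 0, 0.069, 0], [0.05, 0.72, 0, 0, 0, 0.104, 0], [0.07, 0.94, 0, 0, 0, 0.139, 0]],
  ],
)

```text
time_s: 11.12
ee_pos: [0.5428, 0.1755, 0.0836]
eef_rot: [-3.136, -0.005, 0.662]
force: [-1.1, 11.7, -3.5]
grip_width: 0.0004
```

```bash
python3 -c "
from h import *
st()
rows([pose(38-2*k,0) for k in range(0,5)])"
```

```text
t 11.1167 yaw 37.91 phi_est 39.04 tcp r,t 0.061 -0.0152 z 0.0836 F rad,tan,z 6.31 -9.95 -3.46
[-0.1, 0.11, 0.06, -0.006, -0.005, -0.002]
[-0.06, 0.32, 0.06, -0.006, -0.004, 0.033]
[-0.02, 0.53, 0.06, -0.006, -0.004, 0.068]
[0.01, 0.75, 0.06, -0.006, -0.004, 0.103]
[0.04, 0.96, 0.06, -0.006, -0.004, 0.138]
```

Request:
play_rows(
  steps=[
    [[-0.04, 0.22, 0, 0, 0, 0.02, 0], [-0.02, 0.32, 0, 0, 0, 0.035, 0], [0, 0.42, 0, 0, 0, 0.05, 0]],
  ],
)

```text
time_s: 11.37
ee_pos: [0.5451, 0.1737, 0.0837]
eef_rot: [-3.133, -0.005, 0.611]
force: [-3.9, 12.2, -3.1]
grip_width: 0.0009
```

```bash
python3 -c "
from h import *
st()"
```

```text
t 11.3667 yaw 35.02 phi_est 36.44 tcp r,t 0.061 -0.0155 z 0.0837 F rad,tan,z 3.79 -12.29 -3.1
```

Request:
play_rows(
  steps=[
    [[-0.03, 0.2, 0, 0, 0, 0.01, 0], [-0.02, 0.3, 0, 0, 0, 0.025, 0], [0, 0.38, 0, 0, 0, 0.04, 0]],
  ],
)

```text
time_s: 11.62
ee_pos: [0.5468, 0.1724, 0.0837]
eef_rot: [-3.13, -0.005, 0.571]
force: [-4.2, 13.4, -2.2]
grip_width: 0.0005
```

```bash
python3 -c "
from h import *
st()"
```

```text
t 11.6167 yaw 32.71 phi_est 34.44 tcp r,t 0.0611 -0.0159 z 0.0837 F rad,tan,z 3.75 -13.54 -2.18
```

Request:
play_rows(
  steps=[
    [[-0.02, 0.2, 0, 0, 0, 0, 0], [-0.02, 0.28, 0, 0, 0, 0.02, 0]],
  ],
)

```text
time_s: 11.78
ee_pos: [0.5476, 0.1717, 0.0837]
eef_rot: [-3.127, -0.005, 0.552]
force: [-3.9, 14.2, -2.6]
grip_width: 0.0005
```

Request:
play_rows(
  steps=[
    [[0, 0.12, 0, 0, 0, 0, 0], [0, 0.12, 0, 0, 0, 0, 0], [0, 0.12, 0, 0, 0, 0, 0], [0, 0.12, 0, 0, 0, 0, 0], [0, 0.12, 0, 0, 0, 0, 0]],
  ],
)

```text
time_s: 12.2
ee_pos: [0.5476, 0.1718, 0.0837]
eef_rot: [-3.125, -0.005, 0.552]
force: [-5.7, 8.1, -1.4]
grip_width: 0.0006
```

```bash
python3 -c "
from h import *
st()"
```

```text
t 12.2 yaw 31.63 phi_est 33.63 tcp r,t 0.0612 -0.0161 z 0.0837 F rad,tan,z -0.58 -9.89 -1.42
```

Request:
play_rows(
  steps=[
    [[0, -0.5, 0, 0, 0, 0, 0], [0, -1.5, 0, 0, 0, 0, 0], [0, -2, 0, 0, 0, 0, 0], [0, -2, -3, 0, 0, 0, 0], [0, -2, -7, 0, 0, 0, 0], [0, -2, -11, 0, 0, 0, 0], [-2, -1, -14, 0, 0, 0, 0.3], [-5, 1, -17, 0, 0, -0.1, 0.5], [-6.2, 1.6, -17, 0, 0, -0.15, 0.5], [-6.2, 1.6, -17, 0, 0, -0.15, 0.5], [-6.2, 1.6, -17, 0, 0, -0.15, 0.5]],
  ],
)

```text
time_s: 13.12
ee_pos: [0.5041, 0.1228, 0.2537]
eef_rot: [-3.126, -0.008, 0.7]
force: [0.4, 0.3, 0.2]
grip_width: 0.0307
```

```bash
python3 - <<'E'
from h import *
import pickle
c=ctrl.camera('wrist');pickle.dump(c,open('w3.pkl','wb'))
u,v=proj(c,[.504,.126,.08]).astype(int)
x0,y0=u-60,v-70;print(x0,y0); st()
cv2.imwrite('pics/w3c.png',cv2.resize(c['frame'][y0:y0+130,x0:x0+120],None,fx=4.5,fy=4.5,interpolation=cv2.INTER_CUBIC))
E
```

```text
257 152
t 13.1667 yaw 40.14 phi_est nan tcp r,t -0.0017 0.0022 z 0.253 F rad,tan,z 0.71 0.56 0.05h.py:31: RuntimeWarning: invalid value encountered in arcsin
  phi=np.degrees(np.arctan2(d[1],d[0])-np.arcsin(.014/np.hypot(*d)))
```

View pics/w3c.png

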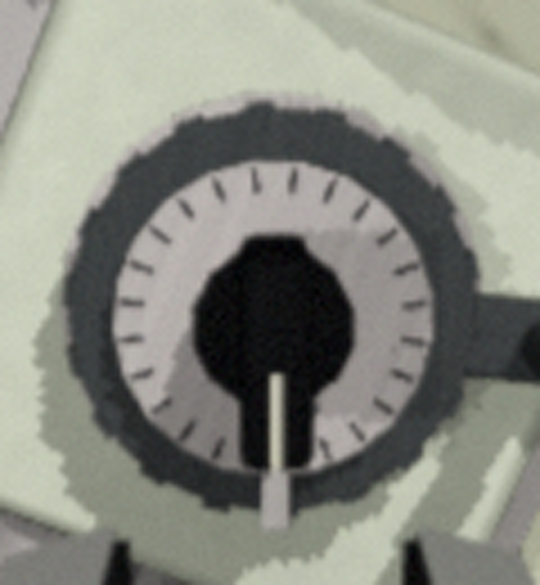

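The pointer line (275,375–467) is still in line with the clip (275,500), and the ring arm now points right at y≈338. The gripper is clear, so I'll hand in.

```bash
python3 -c "
from h import *
print(ctrl.hand_in())"
```

```text
the job is handed in; nothing more can be done
None
```

I set the knob on the clip, tightened the lock ring, and handed the job in at about 13 s of robot time. The hand-in gives no verdict.

- **Knob:** I gripped the bar and turned it about 88° clockwise. The wrist camera then put the pointer within about 1° of the clip (the limit is about 7.6°). A last picture after tightening still showed the two in line, checked by eye. The wrist read about 22 N sideways at the end of the turn because the grip was 1–2 mm off the axis, well under the limits. Releasing the bar cleared it.
- **Ring:** I pushed the peg with shut fingers through about 70° in total. It seated after about 62°. The push, about 7 N while the ring was loose, rose to about 14 N while moving and read about 10 N held still. That fits the 2–4 N drop expected.
- **Release:** I backed off and lifted clear, and the wrist force was near zero.
- **Surroundings:** My path stayed well clear of the jar, bowl, brush and scraper. I did not measure their positions again at the end.

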